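# Load the burn-in stand with the repaired modules, fuse last

## Robot

A 6-joint arm with a two-finger parallel gripper is mounted at the origin on a cart in front of the work surface, level with it; the furniture and walls round the work are solid. World frame = base frame: x ahead of the robot, y to its left, z up, the work surface at z = 0. Lengths are in m, angles in rad, forces in N, time in s.
With the tool pointing down it reaches from about 0.3 to 0.825 m from the base axis. Payload 5.4 kg.
Tool frame: the origin (TCP) lies between the finger pads; the fingertips stand manip.tips_ahead ahead of it and the grasp point (between the pads) lies 3 mm ahead of it (manip.tips_ahead is the distance from the TCP to the fingertips, in m); z points along the fingers, y is the line along which they close (so a half turn about z gives the same grasp; the last joint's range is limited). The gripper opens to 92 mm and grips with 3 to 60 N. Pads are 20 mm wide; open, the fingers measure 128 mm over their backs; the gripper's body (75 mm by 189 mm) begins 69 mm behind the grasp point.
Start: joints at [1.052, 0.158, 1.597, -0, 1.386, -0.21], TCP at [0.175, 0.548, 0.237] pointing down, gripper open.
Joint ranges: [-2.91, 2.91], [-0.94, 2.29], [0.18, 2.7], [-1.29, 4.43], [0.17, 2.64], [-3, 3]. Speed limits (rad/s): [2.57, 2.57, 3.14, 3.14, 3.14, 3.14].

## Interface

Orientations are given as a unit quaternion [x, y, z, w].
In Python, from rig import manip, eyes gives the robot as it stands. The module is installed in compiled form; this text tells all that it offers.
- The arm moves only by the shell command python3 -m jog 'ROWS' [FORCE]. ROWS is JSON, a list of rows, each an object of numbers: "gripper": the gripper command: -1 is fully open, 1 is shut, values between are in proportion; "tx", "ty", "tz": the shift along the tool's x, y, z in cm; "turn": the turn about the tool's z in degrees. A call has 1 to 20 rows; each row shifts and turns the commanded pose from where the row before left it, along the tool's axes as they then stand; what a row does not reach is not made up. A row lasts 1/12 s, in which the tool goes at most 41.7 mm and 7.16 degrees, less where a joint would pass 70% of its speed; a pose out of reach is approached as far as the arm can. A call with a gripper value outside its range is refused whole. The fingers move at their own pace and stop on an object; FORCE is the grip in N (left out, the last holds). Time passes only in rows, so rows that do not move let the fingers close. It gives the time, the measured TCP pose, the force, the opening and the grip force at its end, in the units of the state.
- manip.read_state(): the state, without advancing time (a new reading comes with each control period).
- eyes.get_image(name): name is "scene" or "top" or "wrist"; returns the picture (480x640x3 uint8, red, green, blue); there is no depth.
- eyes.camera_params(name): a dict with "mtx" (3x3 intrinsics, pixels), "cam_to_world" (4x4, takes a point from camera to world coordinates); the wrist camera has in their place "T_tool_cam" (4x4, takes a point from camera to tool coordinates, whose origin is the TCP and whose axes are the flange's). Camera axes: x right, y down, z forward; pixel columns grow to the right and rows downward; lengths in m; the calibration is good to about 2 mm. The wrist camera is an equidistant fisheye: a pixel r from the principal point sees the ray r / f radians off the axis. A picture is of the moment at which its call begins: read the wrist's pose just before it. camera_params takes no time and is no camera call.
- manip.job_done(): hands the job in; it is judged then, once.
The state is a dict: "time": time; "q": joint angles; "qvel": joint speeds; "joint_torque": joint torques, N m; "tcp_pos": TCP position; "ee_rot": TCP orientation; "force": force on the tool from outside, world axes, zero at the start; "ft_torque": the same for the moment, N m; "opening": finger opening in m; "grasp_force": force on a finger pad.
Only numpy, scipy, OpenCV 4.12 (cv2) and the standard library are available. Lean on these libraries where they do the work, as an engineer would, in place of code of your own. Each camera call takes 0.05 s, during which the arm holds its last target. There are 200 camera calls.

## Task

Load the repaired plug-in modules into the burn-in stand, the row of four white holder blocks on the rail: lower the white supply unit, the clear-covered relay and the finned driver gently, upright and fully down into the pocket that fits each. Only when all three are seated put the black fuse carrier into its narrow pocket the same way, because it makes the stand live. Drop nothing into the pockets, and leave the solder spool and the flux jar where they stand.

Things in the scene. Friction and masses are not known exactly. Their poses are not given: they have to be found in the camera images.
- supply_unit: Upright white plastic box with two dark slots on one face: the supply unit. A plain block 33 mm (x) by 56 mm (y) by 62 mm high, 0.16 kg. Origin: centre of its underside; z up. Either way round is right. It starts, like the other modules, in a shallow grey tray with a 10 mm rim. It goes in the long wide pocket of nest_supply.
- clear_relay: Plug-in relay: a square clear cover 34 by 34 mm with a copper coil inside (from 21 to 61 mm above its underside) on a 36 mm square black collar (16 to 21 mm), standing on a round black plug 32 mm in diameter and 16 mm high. Origin: centre of the plug's underside; z up; x, y square to the cover. Any turn about the vertical is right. Goes in the round pocket of nest_relay.
- finned_driver: Driver stage: a square block 40 by 40 mm and 54 mm high, black below, with a seven-finned aluminium heat sink on top (fins run along y). Origin: centre of its underside; z up; x and y square to its sides. Any of the four ways round is right. It goes in the square pocket of nest_driver.
- fuse_carrier: Fuse carrier: a black block 22 mm (x) by 40 mm (y) and 26 mm high with a narrower ribbed grip on top, 14 mm (x) by 36 mm (y), from 26 to 52 mm above its underside; brass blades at the two ends. Origin: centre of its underside; z up. Either way round is right. It goes in the narrow pocket of nest_fuse, last of all.
- nest_supply: Holder with the largest, long pocket: 38 mm (x) by 61 mm (y) at the floor, eight brass contacts in two rows. White block 66 mm (x, across the row), 83 mm (y, along it), 22 mm high, fixed. Origin: centre of its underside, below the pocket's middle; z up. Pocket floor 8 mm, rim 22 mm above the origin; the lower 5 mm of the pocket are straight, above that all sides slope outward by 6 mm.
- nest_relay: Holder with the round pocket: 37 mm in diameter at the floor, a ring of eight brass contacts. White block 66 mm (x, across the row), 83 mm (y, along it), 22 mm high, fixed. Origin: centre of its underside, below the pocket's middle; z up. Pocket floor 8 mm, rim 22 mm above the origin; the lower 5 mm of the pocket are straight, above that all sides slope outward by 6 mm.
- nest_driver: Holder with the square pocket: 45 by 45 mm at the floor, six brass contacts. White block 66 mm (x, across the row), 83 mm (y, along it), 22 mm high, fixed. Origin: centre of its underside, below the pocket's middle; z up. Pocket floor 8 mm, rim 22 mm above the origin; the lower 5 mm of the pocket are straight, above that all sides slope outward by 6 mm.
- nest_fuse: Holder with the small narrow pocket: 27 mm (x) by 45 mm (y) at the floor, two brass contacts. White block 66 mm (x, across the row), 83 mm (y, along it), 22 mm high, fixed. Origin: centre of its underside, below the pocket's middle; z up. Pocket floor 8 mm, rim 22 mm above the origin; the lower 5 mm of the pocket are straight, above that all sides slope outward by 6 mm.
- solder_spool: Spool of solder wire standing on its black flange, 55 mm in diameter, 36 mm high. Not part of the job; stays where it is. Origin: centre of its underside.
- flux_jar: Small round flux jar with a screw lid, 36 mm in diameter, 33 mm high, beside the row. Not part of the job; stays where it is. Origin: centre of its underside.

How it is judged:
On the way, in this order (a step that is already met when the one before it is completed fails the run):
1. supply unit, relay and driver are each seated in their own holders (horizontal distance between supply_unit and nest_supply below 0.008 m and z of supply_unit in the frame of nest_supply between 0.004 and 0.012 m and angle between each of supply_unit, clear_relay, finned_driver's own z axis and vertical below 0.1 rad and horizontal distance between clear_relay and nest_relay below 0.008 m and z of clear_relay in the frame of nest_relay between 0.004 and 0.012 m and horizontal distance between finned_driver and nest_driver below 0.008 m and z of finned_driver in the frame of nest_driver between 0.004 and 0.012 m), for 0.2 s.
2. then the fuse carrier is seated in its holder (horizontal distance between fuse_carrier and nest_fuse below 0.008 m and z of fuse_carrier in the frame of nest_fuse between 0.004 and 0.012 m and angle between fuse_carrier's own z axis and vertical below 0.1 rad), for 0.2 s.
At the end, for the whole second after the job is handed in: Each of the four modules stands upright (within 0.1 rad) in its own holder, its centre within 8 mm of the pocket's middle and its underside within 4 mm of the pocket floor, at rest; solder spool and flux jar are within 20 mm of where they stood (all of step 1 and all of step 2 and linear speed of each of supply_unit, clear_relay, finned_driver, fuse_carrier below 0.02 m/s and angular speed of each of supply_unit, clear_relay, finned_driver, fuse_carrier below 0.2 rad/s and distance of each of solder_spool, flux_jar from where it was at the start of the episode below 0.02 m); the robot touches nothing.
It fails at once if the fuse carrier is in its holder while one of the other three is not seated ((horizontal distance between fuse_carrier and nest_fuse below 0.008 m and z of fuse_carrier in the frame of nest_fuse between 0.004 and 0.012 m and angle between fuse_carrier's own z axis and vertical below 0.1 rad) and (not (horizontal distance between supply_unit and nest_supply below 0.008 m and z of supply_unit in the frame of nest_supply between 0.004 and 0.012 m and angle between supply_unit's own z axis and vertical below 0.1 rad) or not (horizontal distance between clear_relay and nest_relay below 0.008 m and z of clear_relay in the frame of nest_relay between 0.004 and 0.012 m and angle between clear_relay's own z axis and vertical below 0.1 rad) or not (horizontal distance between finned_driver and nest_driver below 0.008 m and z of finned_driver in the frame of nest_driver between 0.004 and 0.012 m and angle between finned_driver's own z axis and vertical below 0.1 rad))).
It fails at once if the solder spool or the flux jar is pushed more than 20 mm or tipped over (distance of any of solder_spool, flux_jar from where it was at the start of the episode above 0.02 m or angle between any of solder_spool, flux_jar's own z axis and vertical above 0.5 rad).
It fails at once if a module is dropped into its holder from well above the pocket floor (falls faster than 0.6 m/s within 22 mm of it) ((horizontal distance between supply_unit and nest_supply below 0.02 m and z of supply_unit in the frame of nest_supply below 0.03 m and linear speed of supply_unit above 0.6 m/s) or (horizontal distance between clear_relay and nest_relay below 0.02 m and z of clear_relay in the frame of nest_relay below 0.03 m and linear speed of clear_relay above 0.6 m/s) or (horizontal distance between finned_driver and nest_driver below 0.02 m and z of finned_driver in the frame of nest_driver below 0.03 m and linear speed of finned_driver above 0.6 m/s) or (horizontal distance between fuse_carrier and nest_fuse below 0.02 m and z of fuse_carrier in the frame of nest_fuse below 0.03 m and linear speed of fuse_carrier above 0.6 m/s)).
It also fails if it takes over 83 s, if anything falls off the work surface, if the arm or the gripper's body presses on something with over 40 N, if the wrist force passes 120 N, or if a joint passes its speed limit or range.

## Working session

There is one attempt and no reset: what is moved stays moved. The work goes in short steps, Python scripts to look and compute and a shell command to move; the robot and the scene stay as the last step left them, time stands still between calls to the robot, and variables do not carry over. Pictures are saved under pics/ and viewed, at most 14 in all, crops included, and the job is handed in when it is done.

```bash
mkdir -p pics; python3 - <<'E'
from rig import manip, eyes
import cv2, numpy as np
np.set_printoptions(precision=4,suppress=True)
s=manip.read_state(); print(s['tcp_pos'],s['ee_rot'],s['opening'],s['time'],manip.tips_ahead)
for n in ['top','scene']:
    cv2.imwrite(f'pics/{n}0.png',eyes.get_image(n)[:,:,::-1]); p=eyes.camera_params(n); print(n,p['mtx'],p['cam_to_world'])
print(eyes.camera_params('wrist'))
E
```

```text
[0.1745 0.5473 0.2357] [ 0.1538  0.9881 -0.0008 -0.0003] 0.09188084654373327 0.0 0.022
top [[569.5262   0.     323.687 ]
 [  0.     569.5262 251.213 ]
 [  0.       0.       1.    ]] [[-0.0278 -0.9979  0.058   0.5131]
 [-0.9996  0.0277 -0.0021  0.2519]
 [ 0.0005 -0.058  -0.9983  0.9658]
 [ 0.      0.      0.      1.    ]]
scene [[597.3735   0.     328.8712]
 [  0.     597.3735 240.229 ]
 [  0.       0.       1.    ]] [[ 0.7609 -0.4674  0.4501  0.0791]
 [-0.6489 -0.5436  0.5324 -0.3156]
 [-0.0042 -0.6971 -0.7169  0.8264]
 [ 0.      0.      0.      1.    ]]
{'mtx': array([[371.6483,   0.    , 318.87  ],
       [  0.    , 371.6483, 244.2069],
       [  0.    ,   0.    ,   1.    ]]), 'T_tool_cam': array([[-0.0007, -0.9721, -0.2346,  0.0651],
       [ 1.    , -0.0009,  0.0005,  0.0004],
       [-0.0006, -0.2346,  0.9721, -0.1492],
       [ 0.    ,  0.    ,  0.    ,  1.    ]])}
```

View pics/top0.png

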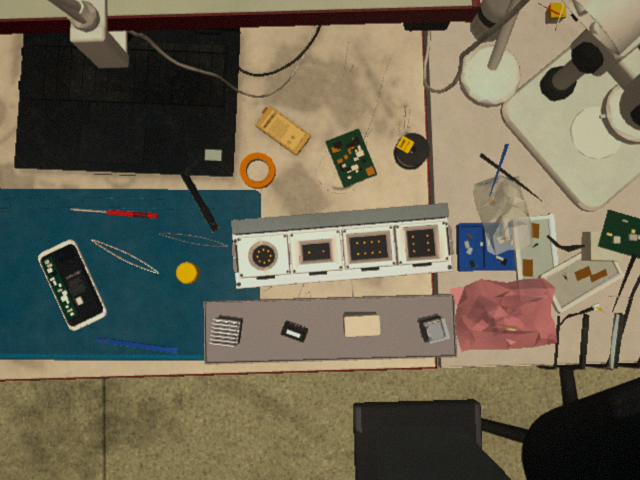

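View pics/scene0.png

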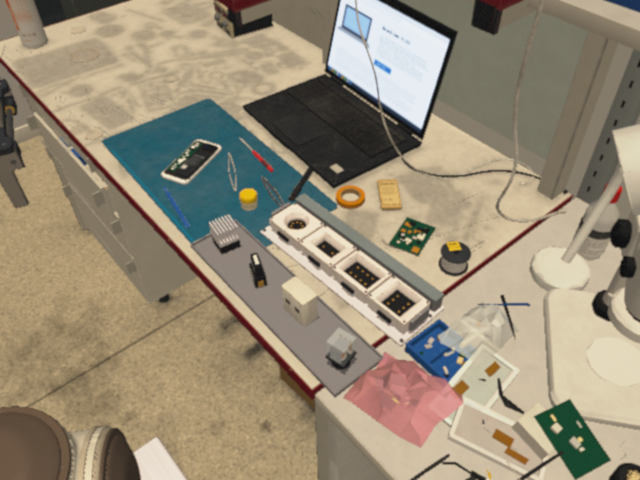

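The top view has the nests left to right as relay (263,255), fuse (317,251), supply (369,247) and driver (421,242). On the tray are the driver (227,331), fuse (294,330), supply (362,324) and relay (435,328). The spool is at (411,150) and the jar at (187,272). I'll enlarge both views next.

```bash
python3 - <<'E'
import cv2
a=cv2.imread('pics/top0.png')[195:370,200:460]
cv2.imwrite('pics/topc.png',cv2.resize(a,None,fx=3,fy=3,interpolation=cv2.INTER_CUBIC))
a=cv2.imread('pics/scene0.png')[185:385,190:450]
cv2.imwrite('pics/scenec.png',cv2.resize(a,None,fx=3,fy=3,interpolation=cv2.INTER_CUBIC))
E
```

```text
(no output)
```

View pics/topc.png

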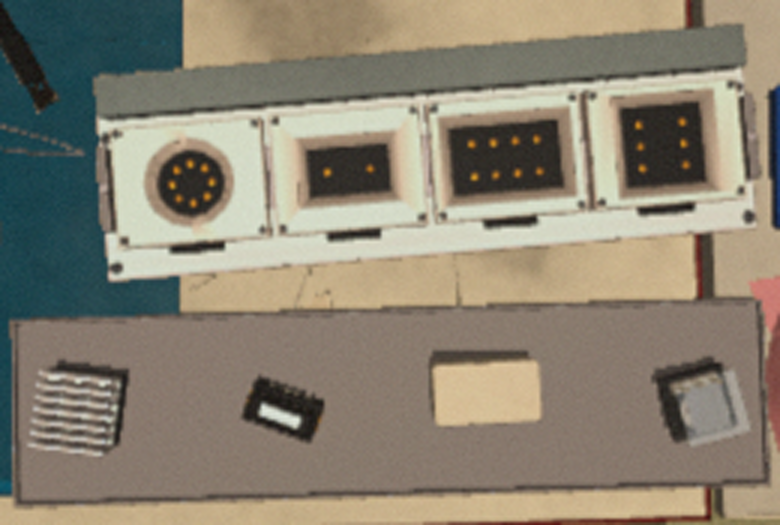

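View pics/scenec.png

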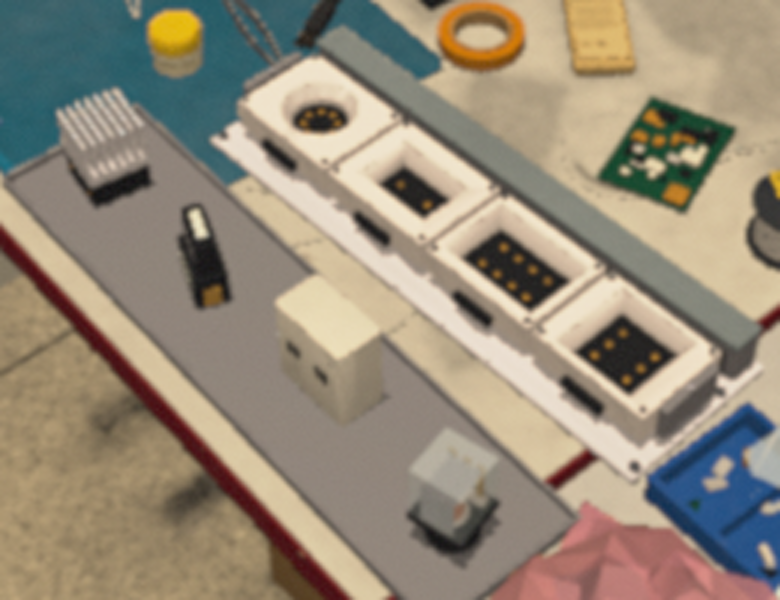

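The crops show the pocket contacts clearly in both views. All modules stand upright: the supply top face is square to the tray, the fuse and relay are turned by about 15–20°, and the driver by a few degrees. I'll triangulate the contacts and the module tops.

```bash
cat >h.py <<'E'
import numpy as np
from rig import manip, eyes
np.set_printoptions(precision=4,suppress=True)
P={n:eyes.camera_params(n) for n in ['top','scene']}
def ray(n,uv):
    p=P[n]; d=p['cam_to_world'][:3,:3]@np.linalg.solve(p['mtx'],[uv[0],uv[1],1]); return p['cam_to_world'][:3,3],d/np.linalg.norm(d)
def T(c): return (200+c[0]/3-1/3,195+c[1]/3-1/3)
def S(c): return (190+c[0]/3-1/3,185+c[1]/3-1/3)
def atz(n,uv,z):
    o,d=ray(n,uv); return o+d*(z-o[2])/d[2]
def tri(a,b):
    o1,d1=ray('top',a);o2,d2=ray('scene',b)
    A=np.array([d1,-d2]).T; t=np.linalg.lstsq(A,o2-o1,rcond=None)[0]
    p,q=o1+d1*t[0],o2+d2*t[1]; return (p+q)/2,np.linalg.norm(p-q)
E
python3 - <<'E'
from h import *
for k,a,b in [('relay floor',(192,183),(320,119)),('fuse c1',(327,173),(401,185)),('fuse c2',(370,169),(428,204)),
 ('sup c TL',(471,144),(503,247)),('sup c BR',(540,171),(521,284)),('sup TR',(537,139),(549,267)),('sup BL',(474,176),(480,258)),
 ('drv TL',(638,125),(623,328)),('drv BR',(685,165),(627,380)),('drv TR',(682,121),(655,351)),('drv BL',(641,168),(595,356)),
 ('supply top1',(432,361),(312,278)),('supply top2',(538,360),(383,325)),('supply top3',(541,421),(340,357)),('supply top4',(435,426),(275,298)),
 ('screw fuse BL',(279,229),(340,165)),('screw drv BR',(741,204),(643,409)),
 ('tray TR',(759,299),(578,517)),('tray TL',(12,321),(140,108)),('rail hole',(748,217),(634,468)),('rail hole L',(116,268),(228,140)),]:
    print(k,*tri(T(a),S(b)))
for k,c,z in [('fuse top',(283,411),.054),('fuse f1',(258,400),.054),('fuse f2',(310,420),.054)]: print(k,atz('top',T(c),z))
print('spool',atz('top',(411,150),.036),'jar',atz('top',(187,272),.033))
E
```

```text
relay floor [0.562  0.3498 0.0274] 0.0025675141432407395
fuse c1 [0.5661 0.2753 0.0229] 0.001530974148485762
fuse c2 [0.5676 0.2514 0.0239] 0.0014696870766262614
sup c TL [0.5795 0.1956 0.0234] 0.0025550111904708035
sup c BR [0.562  0.1598 0.0348] 0.004787446057616598
sup TR [0.5812 0.1596 0.0352] 0.0005836591022075734
sup BL [0.5611 0.195  0.0276] 0.0035822037420806035
drv TL [0.5875 0.1032 0.0267] 0.0018570838985864067
drv BR [0.565  0.0773 0.0229] 0.0015934458862666867
drv TR [0.5889 0.0791 0.0276] 0.002046063427142597
drv BL [0.564  0.1016 0.0219] 0.0017911629646166919
supply top1 [0.461  0.2232 0.0605] 0.006976604845949303
supply top2 [0.4626 0.1667 0.0701] 0.0016043635025875156
supply top3 [0.4313 0.1657 0.069 ] 0.000569692666707355
supply top4 [0.4301 0.2212 0.0687] 0.0009206037556433032
screw fuse BL [0.5367 0.3006 0.0404] 0.0017043215684537153
screw drv BR [0.5439 0.0498 0.0421] 0.0033692671331973572
tray TR [0.4893 0.0364 0.0082] 0.002583462750810173
tray TL [0.4897 0.4534 0.0069] 0.00019611865461682942
rail hole [0.5355 0.0402 0.006 ] 0.002243628893189083
rail hole L [0.518  0.3951 0.0028] 0.000844475796534349
fuse top [0.4392 0.3007 0.054 ]
fuse f1 [0.4454 0.3138 0.054 ]
fuse f2 [0.4341 0.2865 0.054 ]
spool [0.7306 0.101  0.036 ] jar [0.5394 0.4745 0.033 ]
```

Pocket floors come out at about z 0.025, rims at about 0.040 and the row yaw at about 3°. The supply is near (0.446, 0.194) with yaw about 2°. I'll turn and go above it.

```bash
python3 -m jog '[{"gripper":-1,"turn":7},{"turn":7},{"turn":7},{"turn":7},{"turn":7},{"turn":7},{"turn":7},{"turn":7},{"turn":7},{"turn":7}]' 20
python3 -m jog '[{"tx":-2.6,"ty":1.84},{"tx":-2.6,"ty":1.84},{"tx":-2.6,"ty":1.84},{"tx":-2.6,"ty":1.84},{"tx":-2.6,"ty":1.84},{"tx":-2.6,"ty":1.84},{"tx":-2.6,"ty":1.84},{"tx":-2.6,"ty":1.84},{"tx":-2.6,"ty":1.84},{"tx":-2.6,"ty":1.84},{"tx":-2.6,"ty":1.84},{"tx":-2.6,"ty":1.84},{"tx":-2.6,"ty":1.84},{"tx":-2.6,"ty":1.84},{"tz":0},{"tz":0}]'
cat >>h.py <<'E'
from scipy.spatial.transform import Rotation as R
import cv2
def pose():
    s=manip.read_state(); return np.array(s['tcp_pos']),R.from_quat(s['ee_rot']).as_matrix()
def yaw(M): return np.degrees(np.arctan2(M[1,1],M[0,1]))
W=eyes.camera_params('wrist')
def wray(pos,M,uv):
    d=(np.array(uv,float)-W['mtx'][:2,2])/W['mtx'][0,0]; r=np.hypot(*d)+1e-12
    c=np.r_[d/r*np.sin(r),np.cos(r)]; X=W['T_tool_cam']
    return pos+M@X[:3,3], M@X[:3,:3]@c
def watz(pos,M,uv,z):
    o,d=wray(pos,M,uv); return o+d*(z-o[2])/d[2]
def snap(name):
    p,M=pose(); im=eyes.get_image('wrist'); cv2.imwrite(f'pics/{name}.png',im[:,:,::-1]); np.savez(f'pics/{name}.npz',p=p,M=M); print(p,'yaw',yaw(M)); 
def load(name): z=np.load(f'pics/{name}.npz'); return z['p'],z['M']
E
python3 -c "
from h import *
snap('w1')"
```

```text
[0.1745 0.5473 0.2357] yaw 72.30693755271834$[0]: bad value
$[0]: bad value
```

View pics/w1.png

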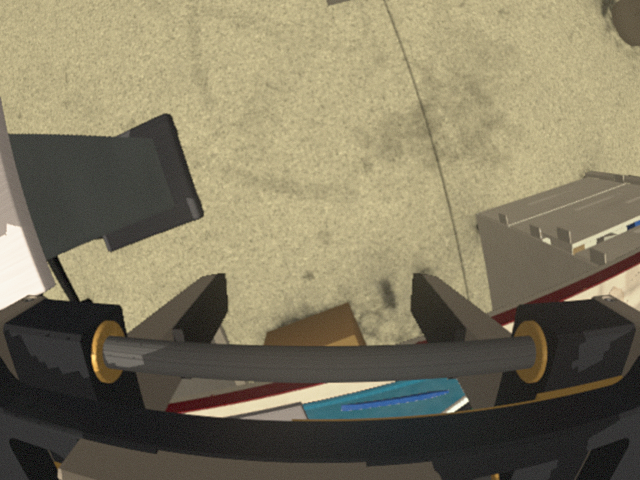

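The jog refused the rows, so it probably needs every key. The wrist view shows the fingertips at about (225,280) and (412,280), with tool +x toward the image top.

```bash
python3 -m jog '[{"gripper":-1,"tx":0,"ty":0,"tz":0,"turn":7},{"gripper":-1,"tx":0,"ty":0,"tz":0,"turn":7}]' 20;  python3 -m jog '[{"gripper":-1,"turn":7}]'
```

```text
time: 0.32
tcp_pos: [0.1746, 0.5475, 0.2361]
ee_rot: [0.276, 0.961, -0.0, -0.0]
force: [-0.1, 0.1, 0.6]
opening: 0.092
grasp_force: 0.0$[0]: bad value
```

```bash
python3 -m jog '[{"gripper":-1,"tx":0,"ty":0,"tz":0,"turn":7},{"gripper":-1,"tx":0,"ty":0,"tz":0,"turn":7},{"gripper":-1,"tx":0,"ty":0,"tz":0,"turn":7},{"gripper":-1,"tx":0,"ty":0,"tz":0,"turn":7},{"gripper":-1,"tx":0,"ty":0,"tz":0,"turn":7},{"gripper":-1,"tx":0,"ty":0,"tz":0,"turn":7},{"gripper":-1,"tx":0,"ty":0,"tz":0,"turn":7},{"gripper":-1,"tx":0,"ty":0,"tz":0,"turn":7},{"gripper":-1,"tx":-3.3,"ty":2.34,"tz":0,"turn":0},{"gripper":-1,"tx":-3.3,"ty":2.34,"tz":0,"turn":0},{"gripper":-1,"tx":-3.3,"ty":2.34,"tz":0,"turn":0},{"gripper":-1,"tx":-3.3,"ty":2.34,"tz":0,"turn":0},{"gripper":-1,"tx":-3.3,"ty":2.34,"tz":0,"turn":0},{"gripper":-1,"tx":-3.3,"ty":2.34,"tz":0,"turn":0},{"gripper":-1,"tx":-3.3,"ty":2.34,"tz":0,"turn":0},{"gripper":-1,"tx":-3.3,"ty":2.34,"tz":0,"turn":0},{"gripper":-1,"tx":-3.3,"ty":2.34,"tz":0,"turn":0},{"gripper":-1,"tx":-3.3,"ty":2.34,"tz":0,"turn":0},{"gripper":-1,"tx":-3.3,"ty":2.34,"tz":0,"turn":0},{"gripper":-1,"tx":0,"ty":0,"tz":0,"turn":0}]'
python3 -c "
from h import *
snap('w2')"
```

```text
time: 1.98
tcp_pos: [0.4499, 0.1903, 0.2365]
ee_rot: [0.695, 0.719, -0.0, 0.001]
force: [-0.4, -0.2, 0.3]
opening: 0.0921
grasp_force: 0.0
[0.4499 0.1903 0.2365] yaw 1.914632035948415
```

View pics/w2.png

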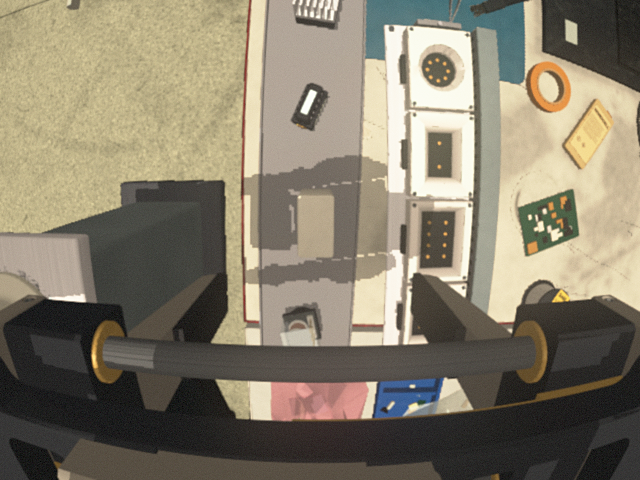

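The wrist view shows everything: supply top at about (315,225), fuse (311,104), relay (300,325), driver (318,8), and the pockets at (438,69), (438,154), (437,239). I'll enlarge it.

```bash
python3 - <<'E'
import cv2
a=cv2.imread('pics/w2.png')[0:285,245:505]
cv2.imwrite('pics/w2c.png',cv2.resize(a,None,fx=2.1,fy=2.1,interpolation=cv2.INTER_CUBIC))
E
```

```text
(no output)
```

View pics/w2c.png

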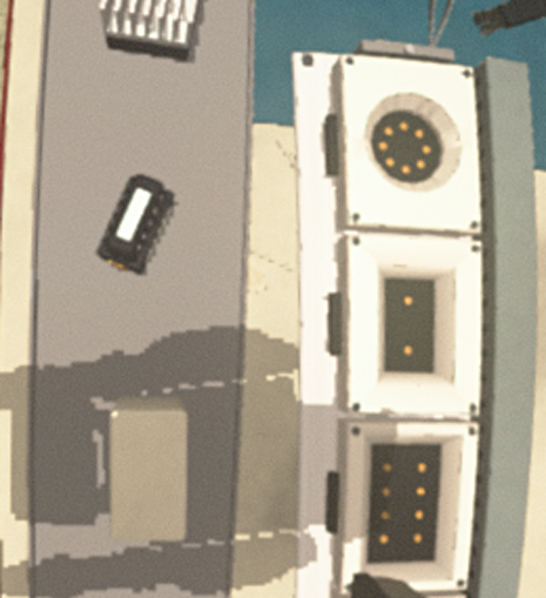

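```bash
python3 - <<'E'
from h import *
p,M=load('w2'); C=lambda c:(245+c[0]/2.1-.25,c[1]/2.1-.25)
def tri2(wc,tc):
    o1,d1=wray(p,M,C(wc)); o2,d2=ray('top',T(tc)); t=np.linalg.lstsq(np.array([d1,-d2]).T,o2-o1,rcond=None)[0]
    a,b=o1+d1*t[0],o2+d2*t[1]; return (a+b)/2,np.linalg.norm(a-b)
for k,w,t in [('fuse c1',(408,300),(327,173)),('fuse c2',(408,351),(370,169)),('supTL',(388,467),(474,176)),('supTR',(422,467),(471,144)),('supBR',(418,541),(537,139)),('supBL',(384,539),(540,171)),('relay',(405,147),(192,183)),
 ('su',(110,403),(435,426)),('su',(187,403),(432,361)),('su',(185,541),(538,360)),('su',(110,541),(541,421)),('screw',(356,243),(279,229)),('screw',(353,408),(421,217))]: print(k,*tri2(w,t))
print('contact z.025'); 
for c in [(405,147),(408,300),(408,351),(388,467),(422,467),(418,541),(384,539)]: print(watz(p,M,C(c),.025))
print('supply top at .066')
for c,t in [((110,403),(435,426)),((187,403),(432,361)),((185,541),(538,360)),((110,541),(541,421))]: print(watz(p,M,C(c),.066),atz('top',T(t),.066))
print('fuse top .055')
for c in [(147,192),(121,238),(134,215)]: print(watz(p,M,C(c),.055))
E
```

```text
fuse c1 [0.5663 0.2754 0.0287] 0.0015108433257363955
fuse c2 [0.568  0.2515 0.0274] 0.001027145351282653
supTL [0.563  0.1945 0.0243] 0.0016958327353867886
supTR [0.5806 0.1955 0.0248] 0.0013992247676092983
supBR [0.5822 0.1588 0.0263] 0.000720081610199128
supBL [0.5651 0.1578 0.0224] 0.0018896870389529506
relay [0.5626 0.3493 0.0297] 0.0012044149633453497
su [0.4276 0.2201 0.0264] 0.002567333740189086
su [0.4631 0.2215 0.035 ] 0.0028307522521751043
su [0.4635 0.1659 0.0633] 0.0014041763347782219
su [0.4315 0.1651 0.0635] 0.0009388588182668251
screw [0.5364 0.3003 0.0403] 0.0018995969248578749
screw [0.5406 0.2239 0.0348] 1.7084585711670755e-05
contact z.025
[0.5638 0.3511 0.025 ]
[0.5674 0.2764 0.025 ]
[0.5688 0.252  0.025 ]
[0.5631 0.1954 0.025 ]
[0.5808 0.1962 0.025 ]
[0.5829 0.1588 0.025 ]
[0.5647 0.1593 0.025 ]
supply top at .066
[0.4308 0.2247 0.066 ] [0.4302 0.2208 0.066 ]
[0.4624 0.2257 0.066 ] [0.4641 0.2213 0.066 ]
[0.464 0.167 0.066] [0.463  0.1658 0.066 ]
[0.4321 0.166  0.066 ] [0.4313 0.1653 0.066 ]
fuse top .055
[0.4431 0.3141 0.055 ]
[0.4329 0.2939 0.055 ]
[0.438  0.3039 0.055 ]
```

The two sources agree: supply centre at (0.447, 0.194), top at about 0.064. I'll descend and grip.

```bash
python3 -m jog '[{"gripper":-1,"tx":0.4,"ty":-0.3,"tz":3,"turn":0},{"gripper":-1,"tx":0,"ty":0,"tz":4,"turn":0},{"gripper":-1,"tx":0,"ty":0,"tz":4,"turn":0},{"gripper":-1,"tx":0,"ty":0,"tz":4,"turn":0},{"gripper":-1,"tx":0,"ty":0,"tz":2,"turn":0},{"gripper":-1,"tx":0,"ty":0,"tz":1.5,"turn":0},{"gripper":-1,"tx":0,"ty":0,"tz":0,"turn":0},{"gripper":-0.2,"tx":0,"ty":0,"tz":0,"turn":0},{"gripper":0.2,"tx":0,"ty":0,"tz":0,"turn":0},{"gripper":1,"tx":0,"ty":0,"tz":0,"turn":0},{"gripper":1,"tx":0,"ty":0,"tz":0,"turn":0},{"gripper":1,"tx":0,"ty":0,"tz":0,"turn":0},{"gripper":1,"tx":0,"ty":0,"tz":0,"turn":0},{"gripper":1,"tx":0,"ty":0,"tz":0,"turn":0}]' 20
```

```text
time: 3.2
tcp_pos: [0.4437, 0.1993, 0.052]
ee_rot: [0.693, 0.721, 0.0, 0.0]
force: [-0.9, 0.9, -0.4]
opening: 0.0472
grasp_force: 0.0
```

Fingers are still closing. I'll correct by 5 mm before contact.

```bash
python3 -m jog '[{"gripper":-0.1,"tx":-0.5,"ty":0.3,"tz":0,"turn":0},{"gripper":-0.1,"tx":0,"ty":0,"tz":0.1,"turn":0},{"gripper":-0.1,"tx":0,"ty":0,"tz":0,"turn":0},{"gripper":1,"tx":0,"ty":0,"tz":0,"turn":0},{"gripper":1,"tx":0,"ty":0,"tz":0,"turn":0},{"gripper":1,"tx":0,"ty":0,"tz":0,"turn":0},{"gripper":1,"tx":0,"ty":0,"tz":0,"turn":0},{"gripper":1,"tx":0,"ty":0,"tz":0,"turn":0},{"gripper":1,"tx":0,"ty":0,"tz":0,"turn":0},{"gripper":1,"tx":0,"ty":0,"tz":0,"turn":0}]' 20
```

```text
time: 4.03
tcp_pos: [0.4466, 0.1945, 0.0506]
ee_rot: [0.693, 0.721, 0.0, 0.0]
force: [0.7, 0.8, -1.2]
opening: 0.0318
grasp_force: 19.9
```

Supply gripped. I'll lift it, carry it over the long pocket and look.

```bash
python3 -m jog '[{"gripper":1,"tx":0,"ty":0,"tz":-1,"turn":0},{"gripper":1,"tx":0,"ty":0,"tz":-2,"turn":0},{"gripper":1,"tx":0,"ty":0,"tz":-2,"turn":0},{"gripper":1,"tx":0,"ty":0,"tz":-2,"turn":-0.8},{"gripper":1,"tx":-0.4,"ty":2.0,"tz":0,"turn":0},{"gripper":1,"tx":-0.4,"ty":2.1,"tz":0,"turn":0},{"gripper":1,"tx":-0.4,"ty":2.1,"tz":0,"turn":0},{"gripper":1,"tx":-0.4,"ty":2.1,"tz":0,"turn":0},{"gripper":1,"tx":-0.4,"ty":2.1,"tz":0,"turn":0},{"gripper":1,"tx":-0.4,"ty":2.1,"tz":0,"turn":0},{"gripper":1,"tx":0,"ty":0,"tz":0,"turn":0},{"gripper":1,"tx":0,"ty":0,"tz":0,"turn":0},{"gripper":1,"tx":0,"ty":0,"tz":0,"turn":0},{"gripper":1,"tx":0,"ty":0,"tz":0,"turn":0}]'
python3 - <<'E'
from h import *
snap('w3')
a=cv2.imread('pics/w3.png')[60:360,160:480]
cv2.imwrite('pics/w3c.png',cv2.resize(a,None,fx=2,fy=2,interpolation=cv2.INTER_CUBIC))
E
```

```text
time: 5.2
tcp_pos: [0.5715, 0.1775, 0.1205]
ee_rot: [0.688, 0.726, -0.0, -0.0]
force: [0.1, -0.8, -1.8]
opening: 0.0318
grasp_force: 19.9
[0.5715 0.1775 0.1205] yaw 3.134252260287263
```

View pics/w3c.png

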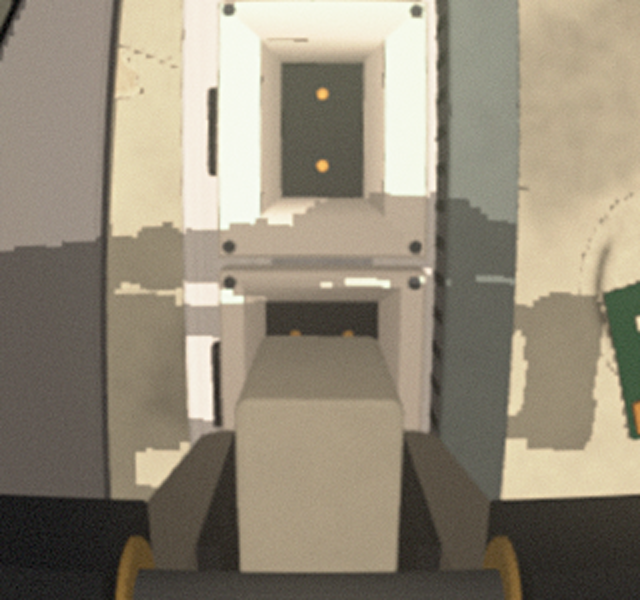

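The held supply (bottom edge x 262–382) is laterally centred on the pocket floor (266–378), both at 322. I'll check the other axis numerically.

```bash
python3 - <<'E'
from h import *
p,M=load('w3'); C=lambda c:(160+c[0]/2-.25,60+c[1]/2-.25)
for z in (.024,.028): print(z,[watz(p,M,C(c),z)[:2] for c in [(322,94),(322,166),(296,334),(348,334)]])
print('floor edge',watz(p,M,C((322,303)),.025),'fuse floor',watz(p,M,C((322,63)),.025),watz(p,M,C((322,197)),.025))
print('rim screws',[watz(p,M,C(c),.04)[:2] for c in [(229,10),(416,11),(229,246),(415,246),(229,282),(414,283)]])
print('obj top front',watz(p,M,C((320,400)),.1339),'bot',watz(p,M,C((321,338)),.0719))
print('wall',watz(p,M,C((437,250)),.04),watz(p,M,C((515,250)),.04))
E
```

```text
0.024 [array([0.5678, 0.2762]), array([0.569 , 0.2522]), array([0.5634, 0.1957]), array([0.5808, 0.1967])]
0.028 [array([0.5678, 0.2756]), array([0.569 , 0.2521]), array([0.5635, 0.1965]), array([0.5806, 0.1975])]
floor edge [0.5715 0.2069 0.025 ] fuse floor [0.5672 0.2865 0.025 ] [0.5696 0.242  0.025 ]
rim screws [array([0.5377, 0.2999]), array([0.5953, 0.3028]), array([0.5416, 0.2255]), array([0.5991, 0.2287]), array([0.542 , 0.2143]), array([0.5997, 0.2171])]
obj top front [0.5708 0.2044 0.1339] bot [0.5712 0.2042 0.0719]
wall [0.6061 0.2279 0.04  ] [0.6312 0.2298 0.04  ]
```

```bash
python3 -m jog '[{"gripper":1,"tx":0.1,"ty":0.15,"tz":0,"turn":0},{"gripper":1,"tx":0,"ty":0,"tz":1,"turn":0},{"gripper":1,"tx":0,"ty":0,"tz":1,"turn":0},{"gripper":1,"tx":0,"ty":0,"tz":0.6,"turn":0},{"gripper":1,"tx":0,"ty":0,"tz":0.6,"turn":0},{"gripper":1,"tx":0,"ty":0,"tz":0.5,"turn":0},{"gripper":1,"tx":0,"ty":0,"tz":0.4,"turn":0},{"gripper":1,"tx":0,"ty":0,"tz":0,"turn":0},{"gripper":1,"tx":0,"ty":0,"tz":0,"turn":0}]'
```

```text
time: 6.0
tcp_pos: [0.5741, 0.1783, 0.0794]
ee_rot: [0.688, 0.726, -0.0, -0.0]
force: [0.2, 0.1, -1.9]
opening: 0.0323
grasp_force: 19.9
```

```bash
python3 -m jog '[{"gripper":1,"tx":0,"ty":0,"tz":0.2,"turn":0},{"gripper":1,"tx":0,"ty":0,"tz":0.2,"turn":0},{"gripper":1,"tx":0,"ty":0,"tz":0,"turn":0},{"gripper":1,"tx":0,"ty":0,"tz":0,"turn":0}]'
```

```text
time: 6.33
tcp_pos: [0.5741, 0.1783, 0.0756]
ee_rot: [0.688, 0.726, -0.0, -0.0]
force: [0.4, -0.0, -1.3]
opening: 0.032
grasp_force: 19.9
```

```bash
python3 -m jog '[{"gripper":1,"tx":0,"ty":0,"tz":0.2,"turn":0},{"gripper":1,"tx":0,"ty":0,"tz":0,"turn":0},{"gripper":1,"tx":0,"ty":0,"tz":0,"turn":0}]'; python3 -m jog '[{"gripper":1,"tx":0,"ty":0,"tz":0.2,"turn":0},{"gripper":1,"tx":0,"ty":0,"tz":0,"turn":0},{"gripper":1,"tx":0,"ty":0,"tz":0,"turn":0}]'
```

```text
time: 6.58
tcp_pos: [0.5741, 0.1783, 0.0735]
ee_rot: [0.688, 0.726, -0.0, -0.0]
force: [-0.1, -0.6, -2.2]
opening: 0.0317
grasp_force: 19.9
time: 6.83
tcp_pos: [0.574, 0.1783, 0.0714]
ee_rot: [0.688, 0.726, -0.0, -0.0]
force: [0.4, 0.0, -2.2]
opening: 0.032
grasp_force: 19.9
```

```bash
for i in 1 2 3; do python3 -m jog '[{"gripper":1,"tx":0,"ty":0,"tz":0.2,"turn":0},{"gripper":1,"tx":0,"ty":0,"tz":0,"turn":0},{"gripper":1,"tx":0,"ty":0,"tz":0,"turn":0}]' | grep -E "tcp|force:"; done
```

```text
tcp_pos: [0.574, 0.1783, 0.0694]
force: [0.1, -0.2, -2.0]
grasp_force: 19.9
tcp_pos: [0.5746, 0.1784, 0.0685]
force: [-2.0, 0.1, 4.7]
grasp_force: 20.0
tcp_pos: [0.5747, 0.1784, 0.0685]
force: [-8.1, -1.7, 17.4]
grasp_force: 20.0
```

Contact at 17 N with some side force. I'll look before releasing.

```bash
python3 - <<'E'
from h import *
snap('w4')
t=eyes.get_image('top')[:,:,::-1][200:300,330:430]; s=eyes.get_image('scene')[:,:,::-1][200:330,310:450]
w=cv2.imread('pics/w4.png')[60:360,160:480]
f=lambda a:cv2.resize(a,(395,300),interpolation=cv2.INTER_CUBIC)
cv2.imwrite('pics/m4.png',np.hstack([f(w),f(s)]))
E
```

```text
[0.5747 0.1784 0.0685] yaw 3.1247318619987743
```

View pics/m4.png

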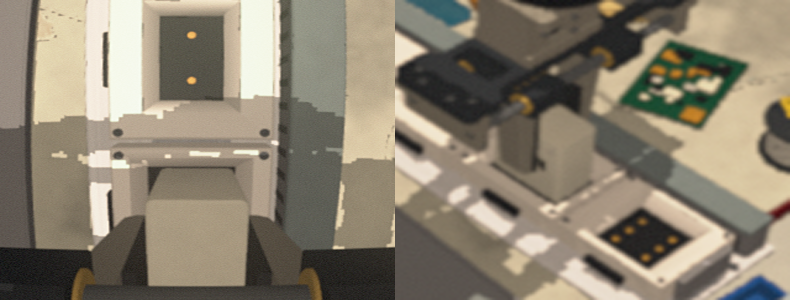

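```bash
python3 -m jog '[{"gripper":1,"tx":0,"ty":-0.1,"tz":-0.2,"turn":0},{"gripper":1,"tx":0,"ty":-0.1,"tz":0,"turn":0},{"gripper":1,"tx":0,"ty":0,"tz":0,"turn":0},{"gripper":1,"tx":0,"ty":0,"tz":0,"turn":0}]'|grep -E "tcp|force:"; for i in 1 2; do python3 -m jog '[{"gripper":1,"tx":0,"ty":0,"tz":0.1,"turn":0},{"gripper":1,"tx":0,"ty":0,"tz":0,"turn":0},{"gripper":1,"tx":0,"ty":0,"tz":0,"turn":0}]' | grep -E "tcp|force:"; done
```

```text
tcp_pos: [0.5733, 0.1783, 0.0685]
force: [0.7, -0.6, 4.7]
grasp_force: 20.0
tcp_pos: [0.5733, 0.1783, 0.0685]
force: [-1.4, -0.4, 12.7]
grasp_force: 20.0
tcp_pos: [0.5734, 0.1784, 0.0685]
force: [-4.5, -1.5, 18.3]
grasp_force: 20.0
```

Same height after a 1.3 mm side shift, so it is on the floor. I'll relieve the load, open slightly and rise.

```bash
python3 -m jog '[{"gripper":1,"tx":0,"ty":0,"tz":-0.25,"turn":0},{"gripper":1,"tx":0,"ty":0,"tz":0,"turn":0},{"gripper":0,"tx":0,"ty":0,"tz":0,"turn":0},{"gripper":0,"tx":0,"ty":0,"tz":0,"turn":0},{"gripper":0,"tx":0,"ty":0,"tz":0,"turn":0},{"gripper":0,"tx":0,"ty":0,"tz":0,"turn":0},{"gripper":0,"tx":0,"ty":0,"tz":0,"turn":0},{"gripper":0,"tx":0,"ty":0,"tz":-0.5,"turn":0},{"gripper":0,"tx":0,"ty":0,"tz":-2,"turn":0},{"gripper":0,"tx":0,"ty":0,"tz":-4,"turn":0},{"gripper":-1,"tx":0,"ty":0,"tz":-4,"turn":0},{"gripper":-1,"tx":0,"ty":0,"tz":-4,"turn":0},{"gripper":-1,"tx":0,"ty":0,"tz":-1,"turn":0}]'
python3 - <<'E'
from h import *
for c in [(709,407),(725,371),(748,432),(693,443),(672,388)]: print(atz('top',T(c),.066))
print('scene',[atz('scene',S(c),.066) for c in [(410,465),(447,430),(498,463),(465,503)]])
E
```

```text
time: 9.65
tcp_pos: [0.5756, 0.1787, 0.2316]
ee_rot: [0.688, 0.726, 0.005, 0.004]
force: [0.6, 0.7, 1.4]
opening: 0.0636
grasp_force: 0.0
[0.4361 0.0771 0.066 ]
[0.4546 0.068  0.066 ]
[0.4225 0.0573 0.066 ]
[0.4176 0.0862 0.066 ]
[0.4465 0.0961 0.066 ]
scene [array([0.416 , 0.0903, 0.066 ]), array([0.4446, 0.0944, 0.066 ]), array([0.4508, 0.062 , 0.066 ]), array([0.4221, 0.0549, 0.066 ])]
```

```bash
python3 -m jog '[{"gripper":-1,"tx":-2,"ty":-2.5,"tz":0,"turn":0},{"gripper":-1,"tx":-2,"ty":-2.5,"tz":0,"turn":0},{"gripper":-1,"tx":-2,"ty":-2.5,"tz":0.5,"turn":0},{"gripper":-1,"tx":-2,"ty":-2.5,"tz":0.5,"turn":0},{"gripper":-1,"tx":-2,"ty":-2.5,"tz":0.5,"turn":0},{"gripper":-1,"tx":-2,"ty":-2.4,"tz":0.5,"turn":0},{"gripper":-1,"tx":0,"ty":0,"tz":0,"turn":0},{"gripper":-1,"tx":0,"ty":0,"tz":0,"turn":0},{"gripper":-1,"tx":0,"ty":0,"tz":0,"turn":0}]'
python3 - <<'E'
from h import *
snap('w5')
a=cv2.imread('pics/w5.png')[40:330,230:520]
cv2.imwrite('pics/w5c.png',cv2.resize(a,None,fx=2,fy=2,interpolation=cv2.INTER_CUBIC))
E
```

```text
time: 10.4
tcp_pos: [0.4306, 0.0504, 0.2037]
ee_rot: [0.688, 0.726, 0.001, 0.001]
force: [0.6, 0.5, 0.0]
opening: 0.0918
grasp_force: 0.0
[0.4306 0.0504 0.2037] yaw 3.0840750498590044
```

View pics/w5c.png

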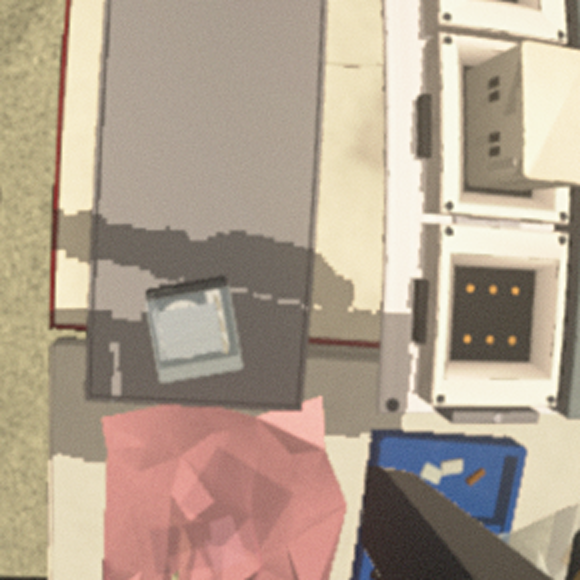

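The supply stands upright in its pocket. The relay cover's bottom edge runs (162,384)–(242,366) and the collar's top edge (147,293)–(227,278). The driver contacts are at about (470,288) to (512,340).

```bash
python3 - <<'E'
from h import *
p,M=load('w5'); C=lambda c:(230+c[0]/2-.25,40+c[1]/2-.25)
def ed(a,b,z):
    A,B=watz(p,M,C(a),z),watz(p,M,C(b),z); d=B-A; print(z,A,B,'len',np.hypot(d[0],d[1]),'ang',np.degrees(np.arctan2(d[1],d[0])))
ed((162,384),(242,366),.065); ed((147,293),(227,278),.023); ed((148,300),(162,384),.065); ed((229,285),(242,366),.065)
print('drv',[watz(p,M,C(c),.022)[:2] for c in [(470,288),(493,290),(515,291),(467,339),(490,340),(512,340)]])
E
```

```text
0.065 [0.4246 0.0567 0.065 ] [0.4557 0.0656 0.065 ] len 0.03238965801273351 ang 15.98499916816855
0.023 [0.4156 0.0889 0.023 ] [0.4506 0.0975 0.023 ] len 0.0360967317798517 ang 13.797263074000883
0.065 [0.4175 0.0896 0.065 ] [0.4246 0.0567 0.065 ] len 0.03371484333734308 ang -77.91045864668288
0.065 [0.4486 0.0972 0.065 ] [0.4557 0.0656 0.065 ] len 0.03240111025881455 ang -77.19381127293883
drv [array([0.5657, 0.1019]), array([0.5778, 0.1021]), array([0.5897, 0.1028]), array([0.5668, 0.0777]), array([0.5791, 0.0782]), array([0.591 , 0.0791])]
```

```bash
python3 -m jog '[{"gripper":-1,"tx":0,"ty":0,"tz":0,"turn":-5.3},{"gripper":-1,"tx":0,"ty":0,"tz":0,"turn":-5.3},{"gripper":-1,"tx":2.4,"ty":1.2,"tz":1,"turn":0},{"gripper":-1,"tx":0,"ty":0,"tz":4,"turn":0},{"gripper":-1,"tx":0,"ty":0,"tz":4,"turn":0},{"gripper":-1,"tx":0,"ty":0,"tz":2,"turn":0},{"gripper":-1,"tx":0,"ty":0,"tz":0,"turn":0},{"gripper":-1,"tx":0,"ty":0,"tz":0,"turn":0}]' 12; python3 -c "
from h import *
p,M=pose(); print(yaw(M),M.T@(np.array([.4367,.0767,.053])-p)*100)"
```

```text
time: 11.12
tcp_pos: [0.436, 0.0771, 0.0929]
ee_rot: [0.617, 0.787, -0.0, -0.001]
force: [1.0, 0.4, 0.1]
opening: 0.092
grasp_force: 0.0
13.767171617304927 [-0.056   0.0647  3.9892]
```

```bash
python3 -m jog '[{"gripper":-0.5,"tx":0,"ty":0.05,"tz":2,"turn":0},{"gripper":0,"tx":0,"ty":0,"tz":2,"turn":0},{"gripper":0,"tx":0,"ty":0,"tz":0,"turn":0},{"gripper":0,"tx":0,"ty":0,"tz":0,"turn":0},{"gripper":1,"tx":0,"ty":0,"tz":0,"turn":0},{"gripper":1,"tx":0,"ty":0,"tz":0,"turn":0},{"gripper":1,"tx":0,"ty":0,"tz":0,"turn":0},{"gripper":1,"tx":0,"ty":0,"tz":0,"turn":0},{"gripper":1,"tx":0,"ty":0,"tz":0,"turn":0},{"gripper":1,"tx":0,"ty":0,"tz":0,"turn":0},{"gripper":1,"tx":0,"ty":0,"tz":0,"turn":0},{"gripper":1,"tx":0,"ty":0,"tz":0,"turn":0},{"gripper":1,"tx":0,"ty":0,"tz":0,"turn":0},{"gripper":1,"tx":0,"ty":0,"tz":0,"turn":0}]' 12
```

```text
time: 12.28
tcp_pos: [0.4367, 0.0765, 0.0537]
ee_rot: [0.618, 0.786, 0.0, 0.0]
force: [-1.9, -0.2, 6.1]
opening: 0.034
grasp_force: 12.0
```

Relay held. I'll lift it over everything, carry it to the round pocket and look.

```bash
python3 -m jog '[{"gripper":1,"tx":0,"ty":0,"tz":-1,"turn":0},{"gripper":1,"tx":0,"ty":0,"tz":-2,"turn":0},{"gripper":1,"tx":0,"ty":0,"tz":-3,"turn":0},{"gripper":1,"tx":0,"ty":0,"tz":-3,"turn":5.3},{"gripper":1,"tx":0,"ty":0,"tz":-1,"turn":5.3},{"gripper":1,"tx":2.66,"ty":1.41,"tz":0,"turn":0},{"gripper":1,"tx":2.66,"ty":1.41,"tz":0,"turn":0},{"gripper":1,"tx":2.66,"ty":1.41,"tz":0,"turn":0},{"gripper":1,"tx":2.66,"ty":1.41,"tz":0,"turn":0},{"gripper":1,"tx":2.66,"ty":1.41,"tz":0,"turn":0},{"gripper":1,"tx":2.66,"ty":1.41,"tz":0,"turn":0},{"gripper":1,"tx":2.66,"ty":1.41,"tz":0,"turn":0},{"gripper":1,"tx":2.66,"ty":1.41,"tz":0,"turn":0},{"gripper":1,"tx":2.66,"ty":1.41,"tz":0,"turn":0},{"gripper":1,"tx":2.66,"ty":1.41,"tz":0,"turn":0},{"gripper":1,"tx":0,"ty":0,"tz":2,"turn":0},{"gripper":1,"tx":0,"ty":0,"tz":2,"turn":0},{"gripper":1,"tx":0,"ty":0,"tz":0,"turn":0},{"gripper":1,"tx":0,"ty":0,"tz":0,"turn":0},{"gripper":1,"tx":0,"ty":0,"tz":0,"turn":0}]' 20
python3 - <<'E'
from h import *
snap('w6')
w=cv2.imread('pics/w6.png')[60:360,160:480]
s=eyes.get_image('scene')[:,:,::-1][150:290,230:370]
f=lambda a:cv2.resize(a,(395,380),interpolation=cv2.INTER_CUBIC)
cv2.imwrite('pics/m6.png',np.hstack([f(w),f(s)]))
E
```

```text
time: 13.95
tcp_pos: [0.563, 0.3498, 0.1142]
ee_rot: [0.688, 0.726, 0.0, 0.0]
force: [-0.6, -0.2, -1.0]
opening: 0.0341
grasp_force: 20.0
[0.563  0.3498 0.1142] yaw 3.088613312166371
```

View pics/m6.png

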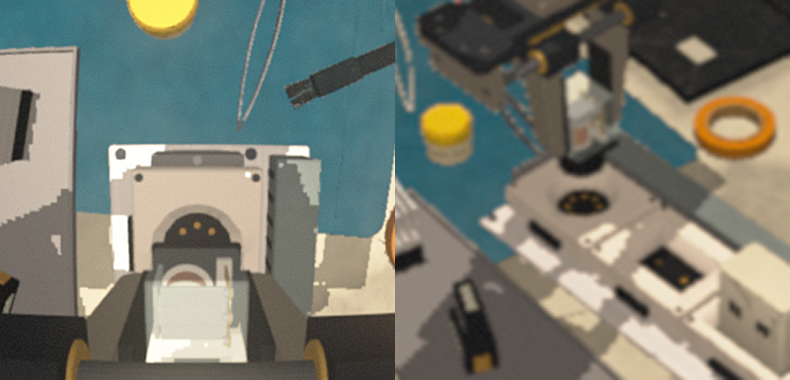

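```bash
python3 - <<'E'
from h import *
p,M=load('w6'); C=lambda c:(160+c[0]*320/395,60+c[1]*300/380)
for z in (.088,.091): print('collar',watz(p,M,C((152,243)),z),watz(p,M,C((241,243)),z))
for z in (.024,.028): print('contact',z,watz(p,M,C((197,225)),z))
print('screws',[watz(p,M,C(c),.042)[:2] for c in [(139,178),(257,177)]])
p,M=load('w2'); C=lambda c:(245+c[0]/2.1-.25,c[1]/2.1-.25)
print('w2 ring',watz(p,M,C((404,126)),.026),watz(p,M,C((405,169)),.026))
print('w2 screws',[watz(p,M,C(c),.042)[:2] for c in [(350,61),(467,73),(356,217),(474,225)]])
E
```

```text
collar [0.545  0.3685 0.088 ] [0.5802 0.3703 0.088 ]
collar [0.5452 0.3693 0.091 ] [0.5799 0.3711 0.091 ]
contact 0.024 [0.5634 0.3624 0.024 ]
contact 0.028 [0.5633 0.3633 0.028 ]
screws [array([0.5337, 0.3877]), array([0.5911, 0.3913])]
w2 ring [0.5629 0.3614 0.026 ] [0.5636 0.3398 0.026 ]
w2 screws [array([0.5322, 0.3857]), array([0.5896, 0.3887]), array([0.5358, 0.311 ]), array([0.5932, 0.3139])]
```

Relay upright and aligned within about 1 mm. Lowering now.

```bash
python3 -m jog '[{"gripper":1,"tx":0,"ty":0.1,"tz":0.8,"turn":0},{"gripper":1,"tx":0,"ty":0,"tz":1,"turn":0},{"gripper":1,"tx":0,"ty":0,"tz":0.8,"turn":0},{"gripper":1,"tx":0,"ty":0,"tz":0.5,"turn":0},{"gripper":1,"tx":0,"ty":0,"tz":0.5,"turn":0},{"gripper":1,"tx":0,"ty":0,"tz":0,"turn":0},{"gripper":1,"tx":0,"ty":0,"tz":0,"turn":0}]'|grep -E "tcp|force:"; for i in 1 2 3 4; do python3 -m jog '[{"gripper":1,"tx":0,"ty":0,"tz":0.2,"turn":0},{"gripper":1,"tx":0,"ty":0,"tz":0,"turn":0},{"gripper":1,"tx":0,"ty":0,"tz":0,"turn":0}]' | grep -E "tcp|force:"; done
```

```text
tcp_pos: [0.5634, 0.3498, 0.0766]
force: [-0.1, -0.8, -0.5]
grasp_force: 20.0
tcp_pos: [0.5639, 0.35, 0.0754]
force: [-0.3, 1.1, -0.6]
grasp_force: 20.0
tcp_pos: [0.5637, 0.3499, 0.0731]
force: [0.6, -0.4, -1.6]
grasp_force: 20.0
tcp_pos: [0.5641, 0.3501, 0.0717]
force: [0.2, -0.7, 2.7]
grasp_force: 20.0
tcp_pos: [0.5641, 0.3501, 0.0716]
force: [-4.5, -2.0, 12.9]
grasp_force: 20.0
```

Seated exactly at the expected height. Releasing and heading for the driver.

```bash
python3 -m jog '[{"gripper":1,"tx":0,"ty":0,"tz":-0.15,"turn":0},{"gripper":0.1,"tx":0,"ty":0,"tz":0,"turn":0},{"gripper":0,"tx":0,"ty":0,"tz":0,"turn":0},{"gripper":0,"tx":0,"ty":0,"tz":0,"turn":0},{"gripper":0,"tx":0,"ty":0,"tz":0,"turn":0},{"gripper":0,"tx":0,"ty":0,"tz":0,"turn":0},{"gripper":0,"tx":0,"ty":0,"tz":-0.5,"turn":0},{"gripper":0,"tx":0,"ty":0,"tz":-2,"turn":0},{"gripper":0,"tx":0,"ty":0,"tz":-4,"turn":0},{"gripper":-1,"tx":0,"ty":0,"tz":-4,"turn":0},{"gripper":-1,"tx":0,"ty":0,"tz":-2.5,"turn":0},{"gripper":-1,"tx":0,"ty":0,"tz":0,"turn":0}]'
python3 - <<'E'
from h import *
for c in [(38,368),(122,373),(102,453),(30,447)]: print(atz('top',T(c),.0635))
p,M=load('w2'); C=lambda c:(245+c[0]/2.1-.25,c[1]/2.1-.25)
for c in [(107,38),(187,47),(150,27)]: print('w2',watz(p,M,C(c),.0635))
E
```

```text
time: 16.63
tcp_pos: [0.5674, 0.3515, 0.2095]
ee_rot: [0.688, 0.726, 0.006, 0.003]
force: [0.7, 0.6, 1.7]
opening: 0.0638
grasp_force: 0.0
[0.466  0.4283 0.0635]
[0.4622 0.3842 0.0635]
[0.4208 0.3955 0.0635]
[0.425  0.4332 0.0635]
w2 [0.4242 0.381  0.0635]
w2 [0.4576 0.3777 0.0635]
w2 [0.442  0.3866 0.0635]
```

```bash
python3 -m jog '[{"gripper":-1,"tx":0.38,"ty":-3.1,"tz":0,"turn":0},{"gripper":-1,"tx":0.38,"ty":-3.1,"tz":0,"turn":0},{"gripper":-1,"tx":0.38,"ty":-3.1,"tz":0,"turn":0},{"gripper":-1,"tx":0.38,"ty":-3.1,"tz":0,"turn":0},{"gripper":-1,"tx":0,"ty":0,"tz":0,"turn":0},{"gripper":-1,"tx":0,"ty":0,"tz":0,"turn":0},{"gripper":-1,"tx":0,"ty":0,"tz":0,"turn":0}]'
python3 - <<'E'
from h import *
snap('w7')
a=cv2.imread('pics/w7.png')[80:340,220:480]
cv2.imwrite('pics/w7c.png',cv2.resize(a,None,fx=2.3,fy=2.3,interpolation=cv2.INTER_CUBIC))
E
```

```text
time: 17.22
tcp_pos: [0.4396, 0.3584, 0.2007]
ee_rot: [0.688, 0.726, 0.0, 0.0]
force: [-0.2, -0.6, -0.4]
opening: 0.0917
grasp_force: 0.0
[0.4396 0.3584 0.2007] yaw 3.1111013705846298
```

View pics/w7c.png

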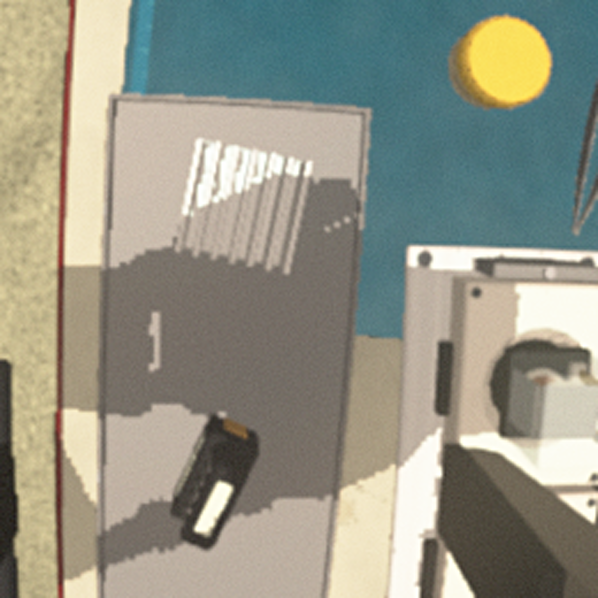

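The relay is seated upright. Driver top corners are at (197,138), (312,162), (290,272) and (178,248), and the fuse label runs (229,484)–(204,532) with its end edge at (214,414)–(258,432).

```bash
python3 - <<'E'
from h import *
p,M=load('w7'); C=lambda c:(220+c[0]/2.3-.28,80+c[1]/2.3-.28)
Q=[watz(p,M,C(c),.0635) for c in [(197,138),(312,162),(290,272),(178,248)]]
print(np.array(Q),np.mean(Q,0)); 
for a,b in [(0,1),(3,2),(3,0),(2,1)]:
    d=Q[b]-Q[a]; print(np.hypot(*d[:2]),np.degrees(np.arctan2(d[1],d[0])))
L=[watz(p,M,C(c),.0615) for c in [(222,481),(236,487),(212,536),(196,528)]]; d=L[0]-L[3]; e=L[1]-L[2]
print('fuse label',np.mean(L,0),[np.degrees(np.arctan2(-v[0],v[1])) for v in (d,e)],np.hypot(*d[:2]))
E1=[watz(p,M,C(c),.0355) for c in [(214,414),(258,432)]];print('fuse end',E1); 
E2=[watz(p,M,C(c),.0615) for c in [(180,540),(212,549)]];print('grip -y end',E2)
t=np.linspace(0,1,2)
for z,c in [(.0615,(283,411)),(.0615,(280,416))]: print('top cam',atz('top',T(c),z))
E
```

```text
[[0.4258 0.4364 0.0635]
 [0.4643 0.4306 0.0635]
 [0.4593 0.3931 0.0635]
 [0.4212 0.3992 0.0635]] [0.4427 0.4148 0.0635]
0.03900260298023508 -8.545174765580763
0.0385115961479971 -9.09093209506623
0.03746706659089172 83.08125485271887
0.037823104953133825 82.31932021929337
fuse label [0.4388 0.306  0.0615] [np.float64(-24.32547810157494), np.float64(-21.280419559569015)] 0.020791353251630857
fuse end [array([0.4362, 0.3342, 0.0355]), array([0.4535, 0.3279, 0.0355])]
grip -y end [array([0.426 , 0.2926, 0.0615]), array([0.438 , 0.2896, 0.0615])]
top cam [0.4398 0.3003 0.0615]
top cam [0.4373 0.3019 0.0615]
```

```bash
python3 -m jog '[{"gripper":-1,"tx":0,"ty":0,"tz":0,"turn":5.6},{"gripper":-1,"tx":0,"ty":0,"tz":0,"turn":5.6},{"gripper":-1,"tx":2.7,"ty":-0.2,"tz":1,"turn":0},{"gripper":-1,"tx":2.7,"ty":-0.2,"tz":2,"turn":0},{"gripper":-1,"tx":0,"ty":0,"tz":4,"turn":0},{"gripper":-1,"tx":0,"ty":0,"tz":3.5,"turn":0},{"gripper":-1,"tx":0,"ty":0,"tz":0,"turn":0},{"gripper":-1,"tx":0,"ty":0,"tz":0,"turn":0}]' 20; python3 -c "
from h import *
p,M=pose(); print(yaw(M),M.T@(np.array([.443,.413,.0535])-p)*100)"
```

```text
time: 17.93
tcp_pos: [0.4422, 0.4113, 0.0937]
ee_rot: [0.756, 0.655, -0.002, -0.0]
force: [0.0, -0.5, 1.3]
opening: 0.0914
grasp_force: 0.0
-8.141816520492908 [0.1884 0.0675 4.0192]
```

```bash
python3 -m jog '[{"gripper":-0.5,"tx":0.1,"ty":0,"tz":2,"turn":0},{"gripper":-0.3,"tx":0,"ty":0,"tz":2,"turn":0},{"gripper":-0.3,"tx":0,"ty":0,"tz":0,"turn":0},{"gripper":-0.3,"tx":0,"ty":0,"tz":0,"turn":0},{"gripper":1,"tx":0,"ty":0,"tz":0,"turn":0},{"gripper":1,"tx":0,"ty":0,"tz":0,"turn":0},{"gripper":1,"tx":0,"ty":0,"tz":0,"turn":0},{"gripper":1,"tx":0,"ty":0,"tz":0,"turn":0},{"gripper":1,"tx":0,"ty":0,"tz":0,"turn":0},{"gripper":1,"tx":0,"ty":0,"tz":0,"turn":0},{"gripper":1,"tx":0,"ty":0,"tz":0,"turn":0},{"gripper":1,"tx":0,"ty":0,"tz":0,"turn":0},{"gripper":1,"tx":0,"ty":0,"tz":0,"turn":0}]' 20
```

```text
time: 19.02
tcp_pos: [0.4433, 0.4139, 0.0568]
ee_rot: [0.755, 0.655, 0.001, -0.0]
force: [-1.4, -1.3, 5.5]
opening: 0.0397
grasp_force: 20.0
```

```bash
python3 -m jog '[{"gripper":1,"tx":0,"ty":0,"tz":-1,"turn":0},{"gripper":1,"tx":0,"ty":0,"tz":-2,"turn":0},{"gripper":1,"tx":0,"ty":0,"tz":-3,"turn":0},{"gripper":1,"tx":0,"ty":0,"tz":-3,"turn":-5.6},{"gripper":1,"tx":0,"ty":0,"tz":-2,"turn":-5.6},{"gripper":1,"tx":-2.75,"ty":0.98,"tz":0,"turn":0},{"gripper":1,"tx":-2.75,"ty":0.98,"tz":0,"turn":0},{"gripper":1,"tx":-2.75,"ty":0.98,"tz":0,"turn":0},{"gripper":1,"tx":-2.75,"ty":0.98,"tz":0,"turn":0},{"gripper":1,"tx":-2.75,"ty":0.98,"tz":0,"turn":0},{"gripper":1,"tx":-2.75,"ty":0.98,"tz":0,"turn":0},{"gripper":1,"tx":-2.75,"ty":0.98,"tz":0,"turn":0},{"gripper":1,"tx":-2.75,"ty":0.98,"tz":0,"turn":0},{"gripper":1,"tx":-2.75,"ty":0.98,"tz":0,"turn":0},{"gripper":1,"tx":-2.75,"ty":0.98,"tz":0,"turn":0},{"gripper":1,"tx":-2.75,"ty":0.98,"tz":0,"turn":0},{"gripper":1,"tx":-2.75,"ty":0.98,"tz":0,"turn":0},{"gripper":1,"tx":0,"ty":0,"tz":0,"turn":0},{"gripper":1,"tx":0,"ty":0,"tz":0,"turn":0},{"gripper":1,"tx":0,"ty":0,"tz":0,"turn":0}]' 20
```

```text
time: 20.68
tcp_pos: [0.5778, 0.0906, 0.1656]
ee_rot: [0.688, 0.726, -0.0, -0.0]
force: [0.2, 0.3, -0.3]
opening: 0.0398
grasp_force: 20.0
```

```bash
python3 -m jog '[{"gripper":1,"tx":0,"ty":0,"tz":2,"turn":0},{"gripper":1,"tx":0,"ty":0,"tz":2.5,"turn":0},{"gripper":1,"tx":0,"ty":0,"tz":0,"turn":0},{"gripper":1,"tx":0,"ty":0,"tz":0,"turn":0}]'|grep tcp
python3 - <<'E'
from h import *
snap('w8')
w=cv2.imread('pics/w8.png')[60:360,160:480]
s=eyes.get_image('scene')[:,:,::-1][230:370,330:470]
f=lambda a:cv2.resize(a,(395,380),interpolation=cv2.INTER_CUBIC)
cv2.imwrite('pics/m8.png',np.hstack([f(w),f(s)]))
E
```

```text
tcp_pos: [0.5764, 0.0914, 0.1194]
[0.5764 0.0914 0.1194] yaw 3.197377245334923
```

View pics/m8.png

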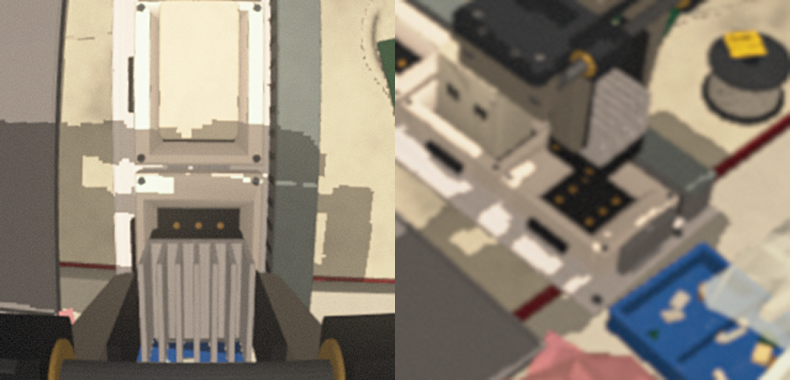

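```bash
python3 - <<'E'
from h import *
p,M=load('w8'); C=lambda c:(160+c[0]*320/395,60+c[1]*300/380)
print('bot edge',watz(p,M,C((152,237)),.072),watz(p,M,C((244,237)),.072))
print('floor edge',watz(p,M,C((158,208)),.027),watz(p,M,C((240,208)),.027))
print('contacts',[watz(p,M,C(c),.027)[:2] for c in [(176,226),(198,225),(220,225)]])
print('screws',[watz(p,M,C(c),.042)[:2] for c in [(140,181),(257,181)]])
print('top front z',watz(p,M,C((197,243)),.072+.05))
E
```

```text
bot edge [0.5562 0.1071 0.072 ] [0.5969 0.1093 0.072 ]
floor edge [0.5549 0.1115 0.027 ] [0.5988 0.1139 0.027 ]
contacts [array([0.565 , 0.1024]), array([0.5768, 0.1036]), array([0.5887, 0.1042])]
screws [array([0.5465, 0.1272]), array([0.6048, 0.1305])]
top front z [0.5756 0.1186 0.122 ]
```

Laterally centred. Object is about 2.5 mm low in y, so I'll correct and lower.

```bash
python3 -m jog '[{"gripper":1,"tx":0.25,"ty":0,"tz":0.8,"turn":0},{"gripper":1,"tx":0,"ty":0,"tz":1,"turn":0},{"gripper":1,"tx":0,"ty":0,"tz":0.8,"turn":0},{"gripper":1,"tx":0,"ty":0,"tz":0.5,"turn":0},{"gripper":1,"tx":0,"ty":0,"tz":0.5,"turn":0},{"gripper":1,"tx":0,"ty":0,"tz":0,"turn":0},{"gripper":1,"tx":0,"ty":0,"tz":0,"turn":0}]'|grep -E "tcp|force:"; for i in 1 2 3 4; do python3 -m jog '[{"gripper":1,"tx":0,"ty":0,"tz":0.2,"turn":0},{"gripper":1,"tx":0,"ty":0,"tz":0,"turn":0},{"gripper":1,"tx":0,"ty":0,"tz":0,"turn":0}]' | grep -E "tcp|force:"; done
```

```text
tcp_pos: [0.5778, 0.0927, 0.0842]
force: [-1.4, -0.8, -0.9]
grasp_force: 20.0
tcp_pos: [0.5782, 0.0927, 0.0828]
force: [0.4, 0.2, -1.8]
grasp_force: 20.0
tcp_pos: [0.578, 0.0927, 0.0805]
force: [0.2, 0.1, -1.5]
grasp_force: 20.0
tcp_pos: [0.5779, 0.0927, 0.0784]
force: [0.4, 0.3, -1.4]
grasp_force: 20.0
tcp_pos: [0.5779, 0.0927, 0.0764]
force: [-0.8, 0.0, -1.5]
grasp_force: 20.0
```

```bash
for i in 1 2 3; do python3 -m jog '[{"gripper":1,"tx":0,"ty":0,"tz":0.15,"turn":0},{"gripper":1,"tx":0,"ty":0,"tz":0,"turn":0},{"gripper":1,"tx":0,"ty":0,"tz":0,"turn":0}]' | grep -E "tcp|force:"; done
```

```text
tcp_pos: [0.578, 0.0927, 0.075]
force: [-0.5, -0.0, -1.1]
grasp_force: 20.0
tcp_pos: [0.5782, 0.0927, 0.0749]
force: [-3.8, -0.3, 7.1]
grasp_force: 20.0
tcp_pos: [0.5782, 0.0927, 0.0748]
force: [-9.6, -0.6, 16.3]
grasp_force: 20.0
```

The driver is seated at the predicted height. Release and go to the fuse.

```bash
python3 -m jog '[{"gripper":1,"tx":0,"ty":0,"tz":-0.25,"turn":0},{"gripper":0,"tx":0,"ty":0,"tz":0,"turn":0},{"gripper":-0.2,"tx":0,"ty":0,"tz":0,"turn":0},{"gripper":-0.2,"tx":0,"ty":0,"tz":0,"turn":0},{"gripper":-0.2,"tx":0,"ty":0,"tz":0,"turn":0},{"gripper":-0.2,"tx":0,"ty":0,"tz":0,"turn":0},{"gripper":-0.2,"tx":0,"ty":0,"tz":-0.5,"turn":0},{"gripper":-0.2,"tx":0,"ty":0,"tz":-2,"turn":0},{"gripper":-0.2,"tx":0,"ty":0,"tz":-4,"turn":0},{"gripper":-0.2,"tx":0,"ty":0,"tz":-4,"turn":0},{"gripper":-0.2,"tx":0,"ty":0,"tz":-2.5,"turn":0},{"gripper":-0.2,"tx":2.8,"ty":-1.6,"tz":0,"turn":0},{"gripper":-0.2,"tx":2.8,"ty":-1.6,"tz":0,"turn":0},{"gripper":-0.2,"tx":2.8,"ty":-1.6,"tz":0,"turn":0},{"gripper":-0.2,"tx":2.8,"ty":-1.6,"tz":0,"turn":0},{"gripper":-0.2,"tx":2.8,"ty":-1.6,"tz":0,"turn":0},{"gripper":-0.2,"tx":2.8,"ty":-1.6,"tz":0,"turn":0},{"gripper":-0.2,"tx":2.8,"ty":-1.6,"tz":0,"turn":0},{"gripper":-0.2,"tx":2.8,"ty":-1.6,"tz":0,"turn":0}]'
python3 -m jog '[{"gripper":-0.2,"tx":0,"ty":0,"tz":0,"turn":6},{"gripper":-0.2,"tx":0,"ty":0,"tz":0,"turn":6},{"gripper":-0.2,"tx":0,"ty":0,"tz":0,"turn":6},{"gripper":-0.2,"tx":0,"ty":0,"tz":0,"turn":6},{"gripper":-0.2,"tx":0,"ty":0,"tz":0,"turn":0},{"gripper":-0.2,"tx":0,"ty":0,"tz":0,"turn":0}]'
python3 - <<'E'
from h import *
snap('w9'); p,M=load('w9')
g=cv2.imread('pics/w9.png')
m=(g.min(2)>150).astype(np.uint8); m[:180]=0;m[345:]=0;m[:,:230]=0;m[:,420:]=0
n,l,st,c=cv2.connectedComponentsWithStats(m)
for i in range(1,n):
    if 60<st[i,4]<4000:
        r=cv2.minAreaRect(np.argwhere(l==i)[:,::-1].astype(np.float32)); print(st[i],c[i],r,watz(p,M,c[i],.0615))
print(M.T@(np.array([.438,.308,.0615])-p)*100)
E
```

```text
time: 25.03
tcp_pos: [0.4371, 0.3107, 0.2051]
ee_rot: [0.688, 0.726, 0.0, 0.0]
force: [0.2, 0.6, 0.5]
opening: 0.0551
grasp_force: 0.0
time: 25.53
tcp_pos: [0.4381, 0.3095, 0.2048]
ee_rot: [0.823, 0.568, 0.0, 0.0]
force: [0.1, 0.1, 1.1]
opening: 0.0552
grasp_force: 0.0
[0.4381 0.3095 0.2048] yaw -20.72653187311211
[230 180  17  31 263] [236.9848 190.4525] ((238.0, 195.0), (30.0, 16.0), 90.0) [0.3912 0.3698 0.0615]
[248 180  37  12 278] [266.9748 183.6511] ((266.0, 185.5), (11.0, 36.0), 90.0) [0.4159 0.3658 0.0615]
[ 375  180   45  115 1880] [407.4059 231.0005] ((405.5599670410156, 235.26876831054688), (120.45992279052734, 37.99476623535156), 78.56632232666016) [0.5085 0.2898 0.0615]
[257 248  42  68 965] [276.886  279.5575] ((278.1462707519531, 282.4364013671875), (74.76114654541016, 15.311083793640137), 66.50143432617188) [0.3933 0.2892 0.0615]
[ 278  252   67   58 1483] [307.3223 274.706 ] ((314.2629699707031, 270.306640625), (61.32672119140625, 54.48731231689453), 65.77225494384766) [0.4187 0.2843 0.0615]
[318 279  57  55 707] [352.0566 307.7921] ((354.4506530761719, 311.94195556640625), (33.030067443847656, 71.16513061523438), 49.63546371459961) [0.4435 0.2428 0.0615]
[295 330  18  15 169] [303.3018 338.5858] ((302.8000183105469, 339.6000061035156), (16.099689483642578, 13.416407585144043), 63.43495178222656) [0.3936 0.2299 0.0615]
[-0.1421  0.0412 14.3333]
```

```bash
python3 -m jog '[{"gripper":-0.2,"tx":-0.1,"ty":0,"tz":3,"turn":0},{"gripper":-0.2,"tx":0,"ty":0,"tz":4,"turn":0},{"gripper":-0.2,"tx":0,"ty":0,"tz":4,"turn":0},{"gripper":-0.2,"tx":0,"ty":0,"tz":2,"turn":0},{"gripper":-0.2,"tx":0,"ty":0,"tz":1.3,"turn":0},{"gripper":-0.2,"tx":0,"ty":0,"tz":0,"turn":0},{"gripper":0.2,"tx":0,"ty":0,"tz":0,"turn":0},{"gripper":1,"tx":0,"ty":0,"tz":0,"turn":0},{"gripper":1,"tx":0,"ty":0,"tz":0,"turn":0},{"gripper":1,"tx":0,"ty":0,"tz":0,"turn":0},{"gripper":1,"tx":0,"ty":0,"tz":0,"turn":0},{"gripper":1,"tx":0,"ty":0,"tz":0,"turn":0},{"gripper":1,"tx":0,"ty":0,"tz":0,"turn":0},{"gripper":1,"tx":0,"ty":0,"tz":0,"turn":0},{"gripper":1,"tx":0,"ty":0,"tz":0,"turn":0}]' 20
```

```text
time: 26.83
tcp_pos: [0.4381, 0.3087, 0.062]
ee_rot: [0.824, 0.567, 0.0, 0.0]
force: [-0.8, 0.1, 3.3]
opening: 0.0139
grasp_force: 19.9
```

The opening of 13.9 mm confirms the grip on the fuse. All three others are seated, so I'll carry it to its pocket.

```bash
python3 -m jog '[{"gripper":1,"tx":0,"ty":0,"tz":-1,"turn":0},{"gripper":1,"tx":0,"ty":0,"tz":-2,"turn":0},{"gripper":1,"tx":0,"ty":0,"tz":-2,"turn":-5.95},{"gripper":1,"tx":0,"ty":0,"tz":-1,"turn":-5.95},{"gripper":1,"tx":0,"ty":0,"tz":-0.5,"turn":-5.95},{"gripper":1,"tx":0,"ty":0,"tz":0,"turn":-5.95},{"gripper":1,"tx":-0.86,"ty":2.13,"tz":0,"turn":0},{"gripper":1,"tx":-0.86,"ty":2.13,"tz":0,"turn":0},{"gripper":1,"tx":-0.86,"ty":2.13,"tz":0,"turn":0},{"gripper":1,"tx":-0.86,"ty":2.13,"tz":0,"turn":0},{"gripper":1,"tx":-0.86,"ty":2.13,"tz":0,"turn":0},{"gripper":1,"tx":-0.86,"ty":2.13,"tz":0,"turn":0},{"gripper":1,"tx":0,"ty":0,"tz":0,"turn":0},{"gripper":1,"tx":0,"ty":0,"tz":0,"turn":0},{"gripper":1,"tx":0,"ty":0,"tz":0,"turn":0},{"gripper":1,"tx":0,"ty":0,"tz":0,"turn":0}]'
python3 - <<'E'
from h import *
snap('w10')
w=cv2.imread('pics/w10.png')[160:350,220:420]
s=eyes.get_image('scene')[:,:,::-1][180:320,250:390]
f=lambda a:cv2.resize(a,(400,380),interpolation=cv2.INTER_CUBIC)
cv2.imwrite('pics/m10.png',np.hstack([f(w),f(s)]))
E
```

```text
time: 28.17
tcp_pos: [0.5668, 0.264, 0.1265]
ee_rot: [0.689, 0.725, -0.0, -0.0]
force: [-1.1, 0.4, -0.7]
opening: 0.0138
grasp_force: 19.9
[0.5668 0.264  0.1265] yaw 2.9557361184295354
```

View pics/m10.png

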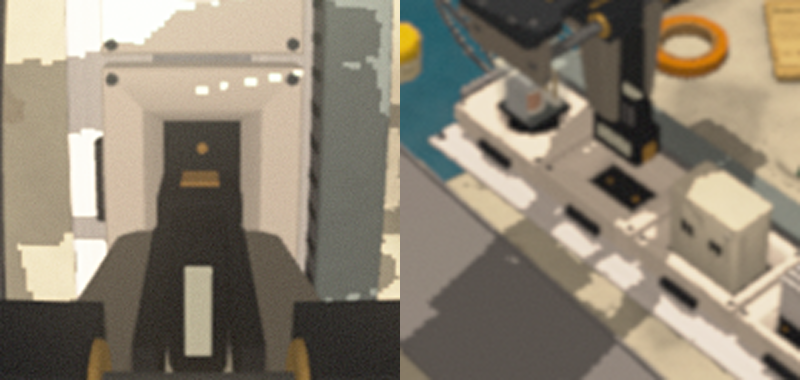

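The fuse is upright over its pocket. Its end's lower edge is at about row 171 (x 162–240), the contact at (202,148) and the floor edge at row 121.

```bash
python3 - <<'E'
from h import *
p,M=load('w10'); C=lambda c:(220+c[0]/2,160+c[1]/2)
b=p[2]-.062+.0095
print('underside',b,'bot edge?',watz(p,M,C((201,171)),b),'mid shoulder',watz(p,M,C((160,195)),b+.026),watz(p,M,C((242,195)),b+.026),watz(p,M,C((201,187)),b+.02))
print('floor edge',watz(p,M,C((202,121)),.027),'contact',watz(p,M,C((202,148)),.027))
print('screws',[watz(p,M,C(c),.042)[:2] for c in [(112,79),(292,79)]], manip.read_state()['tcp_pos'])
E
```

```text
underside 0.0739759411137224 bot edge? [0.5672 0.2804 0.074 ] mid shoulder [0.557  0.2801 0.1   ] [0.5772 0.2811 0.1   ] [0.5671 0.2811 0.094 ]
floor edge [0.5674 0.2864 0.027 ] contact [0.5679 0.277  0.027 ]
screws [array([0.538 , 0.3011]), array([0.5951, 0.3041])] [0.567  0.264  0.1266]
```

```bash
python3 -m jog '[{"gripper":1,"tx":0.38,"ty":0.05,"tz":0.8,"turn":0},{"gripper":1,"tx":0,"ty":0,"tz":1,"turn":0},{"gripper":1,"tx":0,"ty":0,"tz":0.8,"turn":0},{"gripper":1,"tx":0,"ty":0,"tz":0.6,"turn":0},{"gripper":1,"tx":0,"ty":0,"tz":0.5,"turn":0},{"gripper":1,"tx":0,"ty":0,"tz":0,"turn":0},{"gripper":1,"tx":0,"ty":0,"tz":0,"turn":0}]'|grep -E "tcp|force:"; for i in 1 2 3; do python3 -m jog '[{"gripper":1,"tx":0,"ty":0,"tz":0.2,"turn":0},{"gripper":1,"tx":0,"ty":0,"tz":0,"turn":0},{"gripper":1,"tx":0,"ty":0,"tz":0,"turn":0}]' | grep -E "tcp|force:"; done
```

```text
tcp_pos: [0.5681, 0.2672, 0.0891]
force: [-0.4, 0.6, -0.6]
grasp_force: 19.9
tcp_pos: [0.5685, 0.2673, 0.0879]
force: [-0.7, -0.8, -0.5]
grasp_force: 19.9
tcp_pos: [0.5682, 0.2673, 0.0855]
force: [-0.3, -0.1, -0.9]
grasp_force: 19.9
tcp_pos: [0.5681, 0.2673, 0.0834]
force: [0.1, 0.1, -1.0]
grasp_force: 19.9
```

```bash
for i in 1 2 3; do python3 -m jog '[{"gripper":1,"tx":0,"ty":0,"tz":0.15,"turn":0},{"gripper":1,"tx":0,"ty":0,"tz":0,"turn":0},{"gripper":1,"tx":0,"ty":0,"tz":0,"turn":0}]' | grep -E "tcp|force:"; done
```

```text
tcp_pos: [0.5682, 0.2673, 0.082]
force: [-0.2, 1.2, -0.2]
grasp_force: 19.9
tcp_pos: [0.5682, 0.2673, 0.0805]
force: [0.0, -0.3, -1.5]
grasp_force: 19.9
tcp_pos: [0.5688, 0.2674, 0.0799]
force: [-1.1, -1.0, 5.0]
grasp_force: 20.0
```

Seated at the predicted height (0.0799). Release and retreat.

```bash
python3 -m jog '[{"gripper":1,"tx":0,"ty":0,"tz":0,"turn":0},{"gripper":0.4,"tx":0,"ty":0,"tz":-0.05,"turn":0},{"gripper":0.3,"tx":0,"ty":0,"tz":0,"turn":0},{"gripper":0.3,"tx":0,"ty":0,"tz":0,"turn":0},{"gripper":0.3,"tx":0,"ty":0,"tz":0,"turn":0},{"gripper":0.3,"tx":0,"ty":0,"tz":0,"turn":0},{"gripper":0.3,"tx":0,"ty":0,"tz":-0.5,"turn":0},{"gripper":0.3,"tx":0,"ty":0,"tz":-2,"turn":0},{"gripper":0.3,"tx":0,"ty":0,"tz":-4,"turn":0},{"gripper":0.3,"tx":0,"ty":0,"tz":-4,"turn":0},{"gripper":0.3,"tx":0,"ty":0,"tz":-2,"turn":0},{"gripper":0.3,"tx":0,"ty":0,"tz":0,"turn":0},{"gripper":0.3,"tx":0,"ty":0,"tz":0,"turn":0},{"gripper":0.3,"tx":0,"ty":0,"tz":0,"turn":0}]'
python3 - <<'E'
from h import *
snap('w11'); p,M=load('w11')
g=cv2.imread('pics/w11.png')
# brightest small label blob (fuse top) and its place at seated top height
m=(g.min(2)>95).astype(np.uint8); m[:200]=0;m[340:]=0;m[:,:290]=0;m[:,350:]=0
n,l,st,c=cv2.connectedComponentsWithStats(m)
for i in range(1,n):
    if 60<st[i,4]<1500: print(st[i],c[i],watz(p,M,c[i],.0794))
E
```

```text
time: 31.52
tcp_pos: [0.5675, 0.2671, 0.2032]
ee_rot: [0.689, 0.725, -0.001, -0.001]
force: [0.1, -0.6, -0.8]
opening: 0.0322
grasp_force: 0.0
[0.5675 0.2671 0.2032] yaw 2.9079574363658214
[317 234   9  29 248] [321.0806 248.1976] [0.5695 0.264  0.0794]
```

The fuse label sits at (0.5695, 0.264), within 1 mm of the pocket middle, and the gripper is clear. Handing in.

```bash
python3 -c "
from rig import manip
print(manip.job_done())"
```

```text
the job is handed in; nothing more can be done
None
```

I seated the supply unit, relay and driver, then the fuse carrier last, each at its expected height, and handed the job in at about 31.5 s; the spool and jar were left alone, and no verdict came back.

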